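# Shift the test-channel lever to the loaded socket

### The job

Push the lever of the module test box through its gate into the corner slot next to the socket that holds the finned circuit module, and leave it fully home in that slot. Do not let it go into any of the other three corner slots on the way, and do not force it. Push only: leave the module in its socket and everything else where it is.

Things in the scene. Friction and masses are not known exactly. Their poses are not given: they have to be found in the camera images.
- selector: Module test box: white case 170 mm (x) by 240 mm (y), grey deck 135 mm above the table, fixed. Origin: centre of its underside; x away from the robot at yaw 0, y left, z up. Gate opening in mid-deck; four sockets with 4 mm rims on the deck at x = +-48, y = +-85 mm, one beside each corner slot: one holds the finned module (28 mm tall), three hold flat grey blanks (5 mm).
- gate (a point): Centre of the gate, deck level, on the test box's z axis, turned with the box. Four tongues leave a cross channel along the box's y and three columns along x at y = -32, 0, +32 mm, all 18 mm wide: six slots. The tongues are 14 mm wide with round noses that begin 9 mm from x = 0, so the stem passes freely between columns within 4 mm of x = 0 (noses guide it from slightly more). Corner slots end at stem x = +-28, y = +-32 mm.
- pin (a point): Point on the lever's steel stem (10 mm thick), 120 mm above its pivot: at deck level when the lever is upright. Its x and y in the test box's frame tell where in the gate the lever stands. It starts in the middle column (y about 0), anywhere from one end of it to the other.
- knob (a point): Centre of the lever's black cylindrical grip, 24 mm across, 50 mm long; 65 mm above pin along the same straight lever (z along it), which tilts about a pivot 15 mm above the table on the box's z axis, so the grip moves 1.54 times as far as the pin. Upright, the grip spans 39 to 89 mm above the deck. 2 to 4 N there moves the lever; it stays where it is left, no spring.
- rock (a joint): Tilt of the lever along the test box's x, rad: 0 upright in line with the cross channel, positive tilts away along +x, stops at +-0.229 (slot ends).
- swing (a joint): Tilt of the lever along the test box's y, rad: 0 in the middle column, positive towards +y; about +-0.26 in the outer columns, stops at +-0.276.
- module_centre (a point): Centre (half-way up) of the finned circuit module that is plugged loosely into one of the four sockets: 50 x 36 mm, 28 mm tall, green board under an aluminium heat sink with five fins. It can be in any of the four. Its corner slot is the one on the same side in both x and y of the test box.
- thumbnut: Brass thumb nut, 20 mm across, 14 mm tall, loose on the test box's deck near its front edge. Origin: centre of its underside. Bystander.
- spare_centre (a point): Centre of a spare finned module, same as the one in the socket but lying on the bench. Bystander; it does not count.
- multimeter: Multimeter with yellow jacket lying face up, 190 x 92 x 51 mm. Origin: centre of its underside. Bystander.
- screwdriver: Black-handled screwdriver lying on the bench, 190 mm long. Bystander.
- spool: Grey solder spool standing on its flange, 60 mm across, 46 mm tall. Origin: centre of its underside. Bystander.
- cleaner: White bottle with black cap, 48 mm across, 110 mm tall. Origin: centre of its underside. Bystander.
Not all that is in view belongs to the job. Leave any red look-alike of the part that bears module_centre alone.

How it is judged:
By the outcome, as a careful person would: the job done as asked, in the order asked, and still so for the second after the job is handed in, with the robot touching nothing.
It also fails if it takes over 54 s, if anything falls off the work surface, if the arm or the gripper's body presses on something with over 40 N, if the wrist force passes 120 N, or if a joint passes its speed limit or range.

### The arm

A 7-joint arm with a two-finger parallel gripper is mounted at the origin on the work surface. World frame = base frame: x ahead of the robot, y to its left, z up, the work surface at z = 0. Lengths are in m, angles in rad, forces in N, time in s.
With the tool pointing down it reaches from about 0.4 to 0.9 m from the base axis. Payload 5.6 kg.
Tool frame: the origin (TCP) lies midway between the tips of the shut fingers; the grasp point (between the pads) lies 19 mm behind it (r.tcp_to_grasp is the z of the grasp point in the tool frame, in m); z points along the fingers, y is the line along which they close (so a half turn about z gives the same grasp; the last joint's range is limited). The gripper opens to 92 mm and grips with 3 to 60 N. Pads are 20 mm wide; open, the fingers measure 128 mm over their backs; the gripper's body (75 mm by 189 mm) begins 69 mm behind the grasp point.
Start: joints at [1.161, 0.468, -0.012, 1.603, 0.006, 1.071, -0.056], TCP at [0.233, -0.607, 0.215] pointing down, gripper open.
Joint ranges: [-2.53, 2.53], [-0.31, 2.02], [-1.57, 1.55], [0.28, 2.44], [-1.29, 4.43], [0.15, 1.84], [-2.92, 2.92]. Speed limits (rad/s): [2.57, 2.57, 3.14, 3.14, 3.14, 3.14, 3.14].

### API

Orientations are given as a 3x3 rotation matrix whose columns are the frame's x, y, z axes.
In Python, from plant import r, imaging gives the robot as it stands. The module is installed in compiled form; this text tells all that it offers. Calls block until the motion is done:
- r.reach(position, orientation): joint-space move of the TCP to a pose.
- r.line_to(position, rate=0.15, attitude=None, contact_N=None): straight line of the TCP; attitude=None keeps the orientation; rate is the mean speed in m/s. With contact_N (N) it stops when the force on the tool has changed by that much, and returns True; else False.
- r.goto_joints(angles): joint-space move.
- r.gripper_to(opening): finger opening in m; the grip force is fixed at half the most; returns when the fingers have stopped.
- r.sleep(seconds).
- r.ik(position, orientation): joint angles nearest the present ones, or None.
- r.state(): the state.
- imaging.camera(name): name is "scene" or "top"; returns a dict with "img" (480x640x3 uint8, red, green, blue), "fx", "fy", "cx", "cy" (pixels), "distortion" ([k1, k2, p1, p2, k3] as OpenCV has them; the pictures are not rectified), "position" and "orientation" of the camera in the world. Camera axes: x right, y up, looking along -z (the intrinsics and any distortion apply to the point x, -y, -z); pixel columns grow to the right and rows downward; lengths in m; the calibration is good to about 2 mm. A picture is of the moment at which its call begins. There is no depth.
A pose or a line that the arm cannot do raises r.IKError and nothing moves.
- r.sign_off(): hands the job in; it is judged then, once.
The state is a dict: "time_s": time; "joints": joint angles; "dq": joint speeds; "tau": joint torques, N m; "position": TCP position; "ee_rot": TCP orientation; "force": force on the tool from outside, world axes, zero at the start; "ft_torque": the same for the moment, N m; "width": finger opening in m; "grip_force": force on a finger pad.
Only numpy, scipy, OpenCV 4.12 (cv2) and the standard library are available. Lean on these libraries where they do the work, as an engineer would, in place of code of your own. Each camera call takes 0.05 s, during which the arm holds its last target. There are 200 camera calls.

## Working session

There is one attempt and no reset: what is moved stays moved. The work goes in short steps, each a Python script; the robot and the scene stay as the last script left them, time stands still between calls to the robot, and variables do not carry over. Pictures are saved under pics/ and viewed, at most 10 in all, crops included, and the job is handed in when it is done.

```bash
mkdir -p pics; python3 - <<'E'
from plant import r, imaging
import cv2
for n in ("scene","top"):
    c=imaging.camera(n); cv2.imwrite(f"pics/{n}0.png",c["img"][:,:,::-1]); print(n,{k:v for k,v in c.items() if k!="img"})
print(r.state()["time_s"], r.tcp_to_grasp)
E
```

```text
scene {'fx': 505.92654677991675, 'fy': 505.92654677991675, 'cx': 312.20267778194193, 'cy': 240.3615097799146, 'distortion': array([-0.13784074,  0.        ,  0.        ,  0.        ,  0.        ]), 'position': array([0.99905912, 0.47092573, 1.06181159]), 'orientation': array([[-0.71188709, -0.54873231,  0.43830312],
       [ 0.70220189, -0.56625935,  0.4315818 ],
       [ 0.01137036,  0.61501479,  0.78843358]])}
top {'fx': 568.2855651100648, 'fy': 568.2855651100648, 'cx': 314.5796776655508, 'cy': 245.98487587417844, 'distortion': array([-0.11717593,  0.        ,  0.        ,  0.        ,  0.        ]), 'position': array([ 0.31257171, -0.01977242,  1.5819737 ]), 'orientation': array([[-0.01175289,  0.99388285, -0.1098123 ],
       [-0.99985849, -0.01300284, -0.0106734 ],
       [-0.01203598,  0.10967132,  0.99389503]])}
0.1 -0.0187
```

View pics/scene0.png

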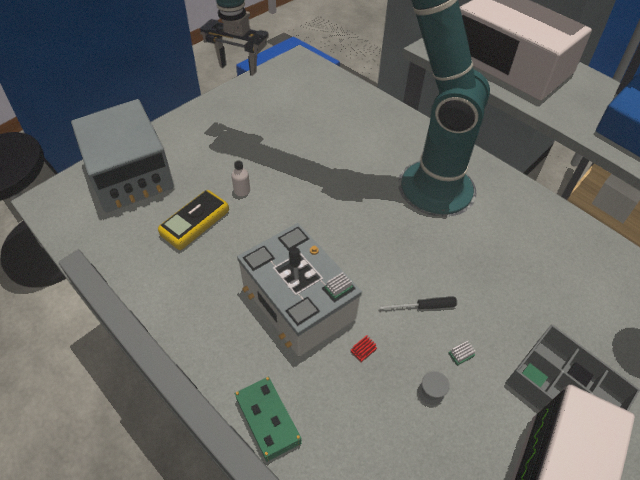

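View pics/top0.png

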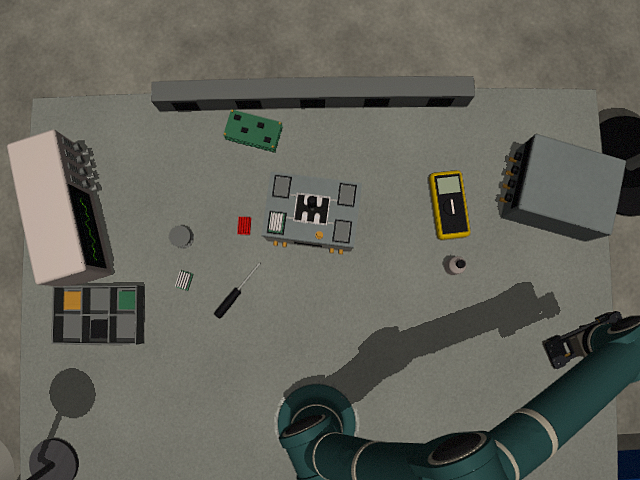

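The top view shows the box at about (310,212), with the finned module in its near-left socket (276,222), which is robot side and +y. The thumb nut is at (320,235). The red look-alike (244,226) and the spare (184,280) are on the bench. I'll zoom in on the box.

```bash
python3 - <<'E'
import cv2,numpy as np
a=cv2.imread("pics/top0.png")[165:260,255:365]; b=cv2.imread("pics/scene0.png")[220:360,230:370]
a=cv2.resize(a,None,fx=5,fy=5,interpolation=cv2.INTER_CUBIC)
cv2.imwrite("pics/ct.png",a); cv2.imwrite("pics/cs.png",cv2.resize(b,None,fx=4,fy=4,interpolation=cv2.INTER_CUBIC))
E
```

```text
(no output)
```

View pics/ct.png

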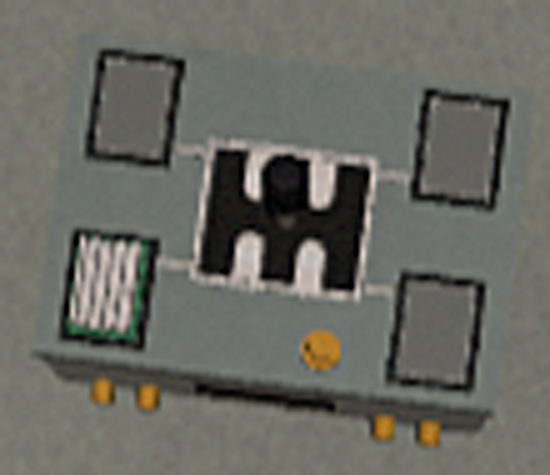

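View pics/cs.png

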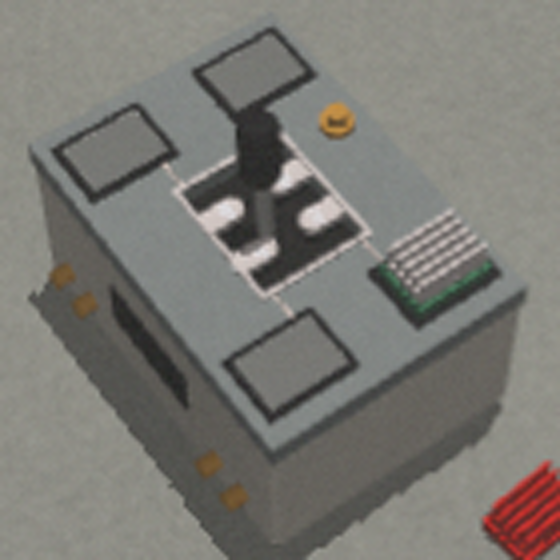

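The box has a small yaw and the module is in its (−x,+y) socket. The lever grip stands a little on the far side in the middle column. Top-end centre is about crop (286,178) in the top view and (258,120) in the scene view. Next I'll compute poses from the sockets and the grip.

```bash
cat > h.py <<'E'
import numpy as np, cv2
from plant import r, imaging
def ray(c,px):
    K=np.array([[c["fx"],0,c["cx"]],[0,c["fy"],c["cy"]],[0,0,1]])
    u=cv2.undistortPoints(np.array(px,float).reshape(-1,1,2),K,c["distortion"]).reshape(-1,2)
    d=np.c_[u[:,0],-u[:,1],-np.ones(len(u))]@c["orientation"].T
    return c["position"],d/np.linalg.norm(d,axis=1)[:,None]
def plane(c,px,z):
    o,d=ray(c,px); return o+d*((z-o[2])/d[:,2])[:,None]
def sphere(c,px,p,R):
    o,d=ray(c,px); d=d[0]; b=d@(o-p); D=b*b-((o-p)@(o-p)-R*R)
    print("  D",D); return o+d*(-b-np.sqrt(max(D,0)))
def fit(box,P):   # 2D rigid box->world
    bm,pm=box.mean(0),P.mean(0); H=(box-bm).T@(P-pm)
    a=np.arctan2(H[0,1]-H[1,0],H[0,0]+H[1,1]); Rm=np.array([[np.cos(a),-np.sin(a)],[np.sin(a),np.cos(a)]])
    return a,pm-Rm@bm,Rm
T0=lambda q:(np.array(q,float)+.5)/5-.5+[255,165]
S0=lambda q:(np.array(q,float)+.5)/4-.5+[230,220]
E
python3 - <<'E'
from h import *
ct,cs=imaging.camera("top"),imaging.camera("scene")
box=np.array([[.048,.085],[.048,-.085],[-.048,-.085],[-.048,.085]])
A=[[(100,52),(183,62),(168,165),(87,157)],[(427,90),(508,100),(493,207),(411,197)],[(403,272),(485,282),(470,388),(388,377)],[(74,230),(158,238),(143,347),(60,337)]]
P=np.array([plane(ct,T0(q),.139)[:,:2].mean(0) for q in A])
a,t,Rm=fit(box,P); print("top",np.degrees(a),t,"res mm",(P-(box@Rm.T+t))*1e3)
# scene: sockets, far-right, far-left, near-left(hidden partly) near-right
B=[[(225,362),(312,311),(356,362),(272,420)],[(54,150),(137,104),(178,155),(98,201)],[(194,71),(272,28),(315,73),(240,117)]]
Ps=np.array([plane(cs,S0(q),.139)[:,:2].mean(0) for q in B]); print(Ps,P)
bs=box[[0,1,2]]
a2,t2,R2=fit(bs,Ps); print("scene",np.degrees(a2),t2,(Ps-(bs@R2.T+t2))*1e3)
for c,q in((ct,T0((286,178))),(cs,S0((258,120)))):
    for tt,RR in((t,Rm),(t2,R2)):
        X=sphere(c,q,np.r_[tt,.015],.21); l=np.r_[RR.T@(X[:2]-tt),X[2]-.015]; print(X,"pin mm",l/.21*120)
E
```

```text
top -8.059582310844482 [0.56989351 0.00243228] res mm [[-0.82718668 -0.24903662]
 [-0.22919225  0.03168725]
 [ 0.47699137  0.25495714]
 [ 0.57938756 -0.03760777]]
[[ 0.63127116  0.08404641]
 [ 0.60712189 -0.08275071]
 [ 0.51157313 -0.07030696]] [[ 0.62850946  0.07961395]
 [ 0.60527298 -0.08842621]
 [ 0.51092737 -0.07474347]
 [ 0.53486425  0.09328485]]
scene -8.18932540859309 [0.57152114 0.00731977] [[ 0.13169646 -0.569258  ]
 [ 0.19799912  0.90009543]
 [-0.32969557 -0.33083743]]
  D 0.0421516567854594
[5.74342829e-01 2.31058277e-04 2.24941321e-01] pin mm [  2.69370603  -0.88895634 119.96646908]
  D 0.04227384863145511
[5.74358287e-01 2.32239510e-04 2.24861186e-01] pin mm [  2.18159777  -3.77778495 119.92067783]
  D 0.02945643066082071
[0.57769138 0.00405726 0.22484888] pin mm [  4.28172284   1.54412032 119.91364619]
  D 0.0285061767207051
[0.57770894 0.00407672 0.22488376] pin mm [  3.76380287  -1.33061033 119.93357855]
```

Both views agree within calibration. The box is at about (0.5705, 0.0048) with yaw −8.1°, and the pin is at about (+3, −1) mm, nearly in the cross channel. I'll push +y with the closed fingers first, using force stops.

```bash
cat >> h.py <<'E'
YAW=np.radians(-8.12); C=np.array([.5705,.0048])
RB=np.array([[np.cos(YAW),-np.sin(YAW)],[np.sin(YAW),np.cos(YAW)]])
def W(x,y,z): return np.r_[C+RB@[x/1e3,y/1e3],z]
def L(p): return RB.T@(np.array(p)[:2]-C)*1e3
def ORI(s):
    R=np.zeros((3,3)); R[:2,0]=-s*RB[:,0]; R[:2,1]=s*RB[:,1]; R[2,2]=-1; return R
def rep(m):
    s=r.state(); print(m,"t%.1f"%s["time_s"],L(s["position"]).round(1),"z%.3f"%s["position"][2],"Fbox",(RB.T@s["force"][:2]).round(1),s["force"][2].round(1))
def snap(n,z=True):
    for k,(u,v,w,h,f) in {"top":(255,165,110,95,5),"scene":(230,220,140,140,4)}.items():
        c=imaging.camera(k); cv2.imwrite(f"pics/{n}_{k}.png",cv2.resize(c["img"][v:v+h,u:u+w,::-1],None,fx=f,fy=f,interpolation=cv2.INTER_CUBIC))
E
python3 - <<'E'
from h import *
st=r.state(); print(st["ee_rot"].round(2))
p=st["position"].copy(); p[2]=.36; r.line_to(p,.3); r.gripper_to(0.0)
q={s:r.ik(W(3,-52,.30),ORI(s)) for s in(1,-1)}
print(q); j=np.array(r.state()["joints"])
s=min((s for s in q if q[s] is not None),key=lambda s:np.abs(q[s]-j).max()); print("s",s); open("s.txt","w").write(str(s))
r.reach(W(3,-52,.30),ORI(s)); rep("above")
r.line_to(W(3,-52,.19),.15,contact_N=6); rep("down")
print(r.line_to(W(3,-29,.19),.04,contact_N=1.5)); rep("touch")
E
```

```text
[[ 0.93  0.36 -0.  ]
 [ 0.36 -0.93  0.  ]
 [-0.   -0.   -1.  ]]
{1: array([ 0.59428475,  0.34631557, -0.72093708,  1.67229071,  0.24142602,
        1.21432288,  1.24691837]), -1: array([ 0.40226797,  0.29637551, -0.46679014,  1.68399518,  0.14177555,
        1.19482732, -1.81172366])}
s 1
above t4.5 [  3.2 -53.2] z0.300 Fbox [ 0.8 -0.4] 1.1
down t5.4 [  3.7 -51.8] z0.191 Fbox [ 0.2 -0. ] 0.1
False
touch t6.1 [  3.  -29.1] z0.190 Fbox [0.6 0. ] -0.9
```

```bash
python3 - <<'E'
from h import *
print(r.state()["width"])
for y in (-25,-20,-10,0,8,14):
    hit=r.line_to(W(3,y,.19),.04,contact_N=8); rep((y,hit))
    if hit: break
snap("p1")
E
```

```text
0.0005175547148730521
(-25, False) t6.4 [  3. -25.] z0.190 Fbox [-0.3 -1.3] 1.1
(-20, False) t6.7 [  3.  -19.6] z0.190 Fbox [ 0.7 -0.9] 0.3
(-10, False) t7.0 [ 2.9 -9.3] z0.190 Fbox [-0.1 -0.1] -0.8
(0, False) t7.5 [2.9 0.5] z0.190 Fbox [ 0.1 -0.1] 0.2
(8, False) t7.8 [3.  8.5] z0.190 Fbox [-0.4 -1. ] -0.1
(14, False) t8.1 [ 3.  14.5] z0.190 Fbox [-0.1 -2.1] -0.1
```

View pics/p1_scene.png

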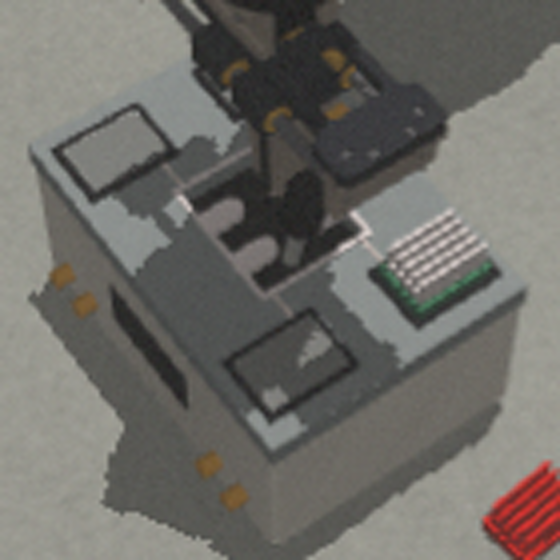

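The scene crop shows the lever now leaning in the +y column (stem at about (295,245)) with the fingers behind it. I'll finish the y push gently, retreat and look from above.

```bash
python3 - <<'E'
from h import *
for y in (17,20):
    hit=r.line_to(W(3,y,.19),.03,contact_N=5); rep((y,hit))
    if hit: break
r.line_to(W(3,-10,.19),.1); r.line_to(W(3,-10,.30),.2)
r.line_to(W(60,-10,.33),.3); r.line_to(W(75,-130,.33),.4)
snap("p2"); rep("")
E
```

```text
(17, False) t8.4 [ 3.  17.1] z0.190 Fbox [ 0.2 -1.1] -0.2
(20, False) t8.7 [ 3.  20.2] z0.190 Fbox [ 0.4 -1. ] -0.1
 t10.8 [  73.9 -128.3] z0.329 Fbox [0.1 0. ] -0.6
```

View pics/p2_scene.png

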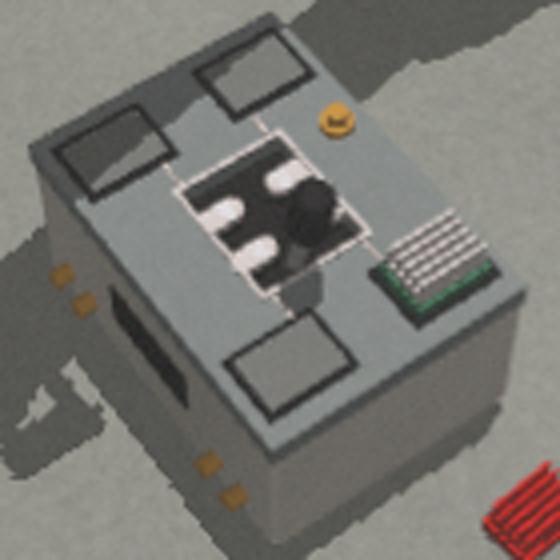

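View pics/p2_top.png

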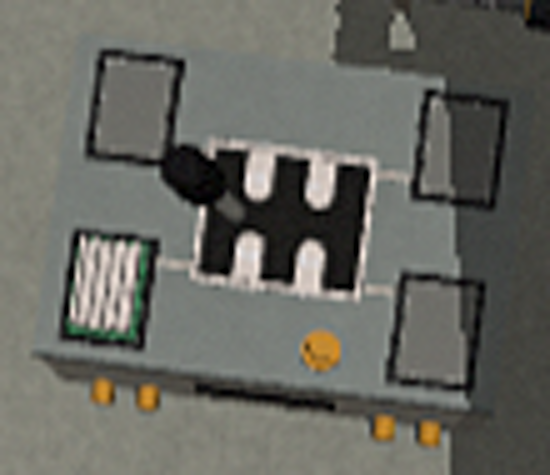

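The lever leans fully toward +y in the left column, near x≈0. The grip top is at about (185,168) in the top crop and (318,193) in the scene crop. I'll compute the pin, then push −x along the column.

```bash
python3 - <<'E'
from h import *
s=int(open("s.txt").read())
for k,q,tt in(("top",T0((185,168)),[.5699,.0024]),("scene",S0((318,193)),[.5715,.0073])):
    c=imaging.camera(k); X=sphere(c,q,np.r_[tt,.015],.21); print(k,np.r_[RB.T@(X[:2]-tt),X[2]-.015]/.21*120)
r.line_to(W(48,47,.30),.3); rep("above")
print(r.line_to(W(48,47,.186),.12,contact_N=6)); rep("down")
for x in (30,20,10,0,-8,-13):
    hit=r.line_to(W(x,47,.186),.04,contact_N=8); rep((x,hit))
    if hit: break
E
```

```text
D 0.03830701636901912
top [  2.53076892  27.56294886 116.76420281]
  D 0.036951694065700647
scene [  3.55197435  28.37432203 116.54304496]
above t11.6 [48.5 45.7] z0.300 Fbox [-0.1 -0.4] 0.3
False
down t12.7 [48.5 47.2] z0.187 Fbox [ 0.4 -0.6] -0.1
(30, False) t13.3 [30.1 46.9] z0.186 Fbox [-0.3  0.6] -0.1
(20, False) t13.7 [20.1 46.9] z0.186 Fbox [ 0.7 -0.2] 0.4
(10, False) t14.1 [ 9.6 47. ] z0.186 Fbox [0.2 0.6] -0.4
(0, False) t14.5 [-0.6 46.9] z0.186 Fbox [1.4 0.6] 0.9
(-8, False) t14.9 [-8.4 47. ] z0.186 Fbox [-0.5  0.3] 0.2
(-13, False) t15.2 [-13.2  47. ] z0.186 Fbox [1.3 0.3] -1.1
```

```bash
python3 - <<'E'
from h import *
for x in (-15,-17,-19,-21,-23,-25,-27):
    hit=r.line_to(W(x,47,.186),.02,contact_N=7); r.sleep(.1); rep((x,hit))
    s=r.state()
    if hit or (RB.T@s["force"][:2])[0]>7: break
x=L(r.state()["position"])[0]
r.line_to(W(x+35,47,.186),.1); r.line_to(W(x+40,47,.30),.2); r.line_to(W(75,-130,.33),.4)
snap("p3"); rep("")
E
```

```text
(-15, False) t15.5 [-15.  47.] z0.186 Fbox [0.7 1. ] 0.2
(-17, False) t15.8 [-17.1  47. ] z0.186 Fbox [ 1.1 -0.1] -0.4
(-19, False) t16.2 [-19.1  47. ] z0.186 Fbox [ 1.1 -0.2] -1.0
(-21, False) t16.6 [-20.9  47. ] z0.186 Fbox [1.9 0.1] -1.9
(-23, False) t16.9 [-22.5  46.9] z0.186 Fbox [4.4 0.3] -2.5
(-25, False) t17.2 [-24.   46.9] z0.186 Fbox [ 6.6 -0.1] -3.4
(-27, False) t17.6 [-25.2  46.8] z0.186 Fbox [ 8.3 -0.4] -4.2
 t19.6 [  74.2 -128.2] z0.329 Fbox [-0.8  0.9] -0.4
```

View pics/p3_top.png

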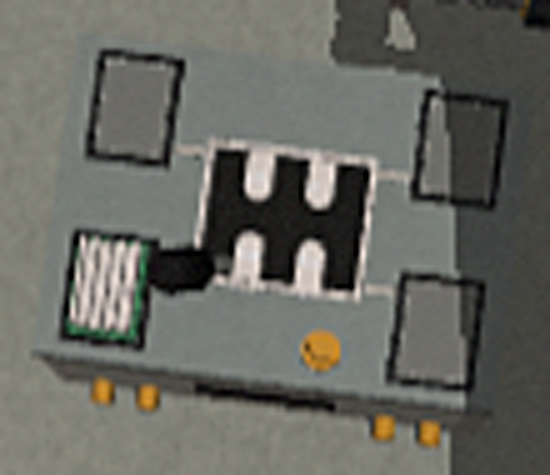

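View pics/p3_scene.png

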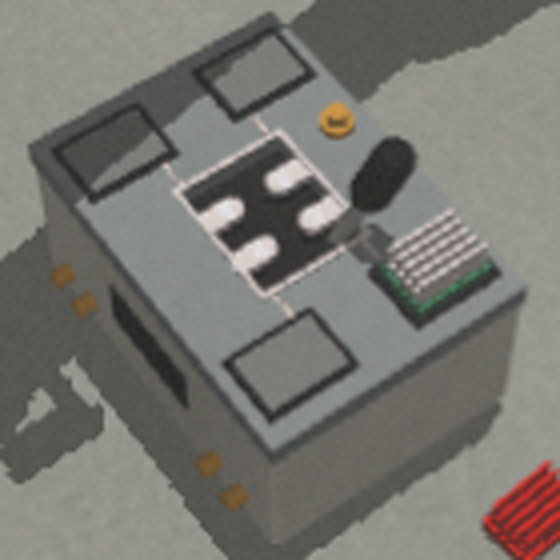

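Both crops show the lever leaning into the module's corner slot: the stem enters the gate corner at (225,265) in the top crop, the module and thumb nut are in place, and the force rose as it would at the end stop. I'll do a numeric check and hand in if it passes.

```bash
python3 - <<'E'
from h import *
out=[]
for k,q,tt in(("top",T0((170,270)),[.5699,.0024]),("scene",S0((397,155)),[.5715,.0073])):
    c=imaging.camera(k); X=sphere(c,q,np.r_[tt,.015],.21); l=np.r_[RB.T@(X[:2]-tt),X[2]-.015]; out.append((l/l[2]*120)[:2]); print(k,out[-1])
m=np.mean(out,0)
if abs(m[0]+28)<3 and 26<m[1]<37: print(r.sign_off())
E
```

```text
D 0.03967293219652479
top [-27.49496677  29.60802825]
  D 0.028058702648724898
scene [-25.98854751  31.13765693]
the job is handed in; nothing more can be done
None
```

The lever is in the corner slot next to the finned module, pushed until it met the end stop at about 8 N. The final camera check put the pin at about (−27, +30) mm, against a slot end of (−28, +32). The module and thumb nut had not moved in the last pictures, and I handed the job in at about 20 s.

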